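# Set the film gap stand by the drag of its gauge blade

### The arm

A 6-joint arm with a two-finger parallel gripper is mounted at the origin on a cart in front of the work surface, level with it; the furniture and walls round the work are solid. World frame = base frame: x ahead of the robot, y to its left, z up, the work surface at z = 0. Lengths are in m, angles in rad, forces in N, time in s.
With the tool pointing down it reaches from about 0.225 to 0.875 m from the base axis. Payload 3.4 kg.
Tool frame: the origin (TCP) lies between the finger pads; the fingertips stand 17 mm ahead of it and the grasp point (between the pads) lies 2 mm behind it; y points along the fingers, z is the direction in which the jaws open and shut, and the axes are right-handed (so a half turn about y gives the same grasp; the last joint's range is limited). The gripper opens to 85 mm and grips with 20 to 120 N. Pads are 22 mm wide; open, the fingers measure 114 mm over their backs; the gripper's body (76 mm by 85 mm) begins 54 mm behind the grasp point. The pads swing forward as they close: fully open they stand 13 mm farther back than shut.
Start: joints at [1.129, 0.276, 1.505, -0, 1.361, -0.121], TCP at [0.181, 0.546, 0.248] pointing down, gripper open.
Joint ranges: [-2.89, 2.89], [-0.75, 2.08], [0.22, 2.7], [-1.18, 4.32], [0.11, 2.71], [-2.7, 2.7]. Speed limits (rad/s): [2.57, 2.57, 3.14, 3.14, 3.14, 3.14].

### API

Orientations are given as a unit quaternion [w, x, y, z].
In Python, from rig import manip, get_image, camera_model, sign_off, spot_in, silhouettes, spot_point gives the robot as it stands.
- The arm moves only by the tool jog_arm, never from a script. Its argument "targets" is a list of rows, each a list of 3 entries, a list of its own where there are three numbers: the finger opening in m, from 0 to 0.0854, then the shift along the world's x, y, z in m, then the turn about the world's z in rad. In form: [[claw, [x, y, z], spin], ...]. A call has 1 to 10 rows; each row shifts and turns the commanded pose from where the row before left it; what a row does not reach is not made up. A row lasts 1/8 s, in which the tool goes at most 62.5 mm and 10.7 degrees, less where a joint would pass 70% of its speed; a pose out of reach is approached as far as the arm can. A call with a gripper value outside its range is refused whole. The fingers move at their own pace and stop on an object; "force" is the grip in N (left out, the last holds). Time passes only in rows, so rows that do not move let the fingers close. It gives the time, the measured TCP pose, the force and the opening at its end, in the units of the state.
- manip.get_state(): the state, without advancing time (a new reading comes with each control period).
- get_image(name): name is "scene" or "side" or "wrist"; returns (picture, depth): 384x512x3 uint8, red, green, blue; 384x512 float32, m along the optical axis (not along the pixel's ray), 0 where there is no reading.
- camera_model(name): a dict with "mtx" (3x3 intrinsics, pixels), "world_from_camera" (4x4, takes a point from camera to world coordinates). Camera axes: x right, y up, looking along -z (the intrinsics and any distortion apply to the point x, -y, -z); pixel columns grow to the right and rows downward; lengths in m; the calibration is good to about 2 mm. The wrist camera is an equidistant fisheye: a pixel r from the principal point sees the ray r / f radians off the axis. A picture is of the moment at which its call begins: read the wrist's pose just before it. camera_model takes no time and is no camera call; for the wrist camera it gives the pose at the moment of the call.
- sign_off(): hands the job in, once; it reports no verdict.
Trained networks look in the newest picture that a camera, given by its name, has taken for a name from the list of things; names that differ only in an ending like _2 or _b are one class to them, and where a whole thing is asked for, a point or a joint stands for the part that bears it (a point fixed in the world has none). Each returns a list of dicts, best first, with "score" (0 to 1); they miss things now and then, are a little off and sometimes report something else, mostly with a low value. They report only what shows in the picture. A call takes as long as a camera call.
- spot_in(name, camera): "position" ([column, row] in pixels, amid what is visible of it).
- silhouettes(name, camera): "mask" (384x512 bool, what is visible of it) and "position" ([column, row] in pixels, amid what is visible of it).
- spot_point(name, camera): "position" ([column, row] in pixels: a listed point, or the origin of a listed thing).
The state is a dict: "clock": time; "qpos": joint angles; "qd": joint speeds; "effort": joint torques, N m; "position": TCP position; "ee_rot": TCP orientation; "contact_force": force on the tool from outside, world axes, zero at the start; "moment": the same for the moment, N m; "width": finger opening in m.
Only numpy, scipy, OpenCV 4.12 (cv2) and the standard library are available. Lean on these libraries where they do the work, as an engineer would, in place of code of your own. Each camera call takes 0.05 s, during which the arm holds its last target.

### The job

Slide the gauge blade by its tab along the track and through the gap of the film gap stand until its tip stands well out past the far side of the presser foot, then turn the knurled knob on the bridge clockwise to lower the foot until the blade just drags, taking a pull of about 8 N to draw it slowly, and never clamping it hard. Prove the final setting by drawing the blade slowly about a centimetre by its tab, correcting the screw and drawing it again if it is too loose or too tight. Leave the blade let go in the gap under the foot at that setting, and leave the things standing round the stand where they are.

Things in the scene. Friction and masses are not known exactly. Their poses are not given: they have to be found in the camera images.
- bed: fixed bed: grey base 96 x 250 mm, on it a steel table 50 mm wide, top at z = 20 mm, with two low guide strips (tops at z = 23 mm) that leave a track 28 mm wide, centred on the bed's x = 0. Origin on the bench below the screw axis; the track runs along the bed's y, the base from y = -70 to +180 mm. The blade goes in towards -y, out towards +y.
- bridge: fixed grey bridge over the track, 88 mm along its x, 36 mm along its y, top at z = 84 mm, pillars 56 mm apart inside. It carries the knob on top and the screw with its sprung presser foot below the beam. Origin and axes as the bed. Its force on the blade (by the foot) must end between 3.5 and 8.5 N and never exceed 15 N.
- knob_grip (a point): point on the knob's axis at z = 106 mm. The knob is an upright knurled cylinder 34 mm in diameter, z = 90 to 118 mm, to be gripped from above at any yaw. Clockwise seen from above lowers the foot by 2 mm per radian; the knob stays at its height, turns stiffly (0.1 N m), stays where left, and can turn at least 4 rad clockwise.
- foot_axis (a point): fixed point on the screw axis at z = 25 mm, level with the blade's upper face; axes as the bed. The round steel foot (18 mm in diameter) comes down here. At the start it clears the blade by 1 to 5 mm, not known. It is sprung: it touches with about 1.6 N, then its force grows by about 5 N per mm of lowering, about 10 N per radian of the knob.
- blade: loose steel blade 20 x 158 x 5 mm, 0.16 kg in all, flat on the table between the guide strips, with an upright black tab at its outer end. Origin on its underside below the tab's centre; it runs from there along its own -y. Tab: 12 mm thick along the blade's x, 26 mm along its y, from 29 to 65 mm above the bench; it floats +-3 mm up and down on two pins.
- blade_tip (a point): middle of the blade's front edge, 145 mm from its origin along its -y. At the start short of the foot; seated, about 35 mm past foot_axis towards the bed's -y. Friction is about 0.6 (+-10 %) on both faces and on the strips: a slow draw takes about 1 N with the foot off, plus 1.2 N per newton of foot force (8 N: foot force 6 N).
- weight_200: bystander: calibration weight with a knob, 33 mm wide and 50 mm tall, beside the bridge; origin under its centre. Leave it where it is.
- grip_face_a: bystander: small dark serrated plate 25 x 28 x 8 mm beside the bridge; origin under its centre. Leave it.
- film_roll: bystander: roll of film lying beyond the inner end of the bed, 55 mm in diameter, 120 mm long; origin under its centre. Leave it.

How it is judged:
On the way, in this order (a step that is already met when the one before it is completed fails the run):
1. the blade is slid into the gap, its tip at least 15 mm past the screw axis (y of blade_tip in the frame of foot_axis below -0.015 m and horizontal distance between blade_tip and foot_axis below 0.06 m and height (world z) of blade below 0.026 m), for 0.2 s.
2. the blade is drawn through the gap by the gripper, moving, while the foot presses on it with 3.5 to 8.5 N (contact force between blade and bridge between 3.5 and 8.5 N and contact force between the fingers and blade above 0.5 N and linear speed of blade above 0.004 m/s and y of blade_tip in the frame of foot_axis below -0.009 m), for 0.15 s.
At the end, for the whole second after the job is handed in: The foot presses on the blade with 3.5 to 8.5 N (it drags, without being clamped), the blade rests on the table under the whole foot with its tip 9 to 60 mm past the screw axis, and the weight, the serrated plate and the film roll are within 30 mm of where they stood (contact force between blade and bridge between 3.5 and 8.5 N and y of blade_tip in the frame of foot_axis below -0.009 m and horizontal distance between blade_tip and foot_axis below 0.06 m and linear speed of blade below 0.005 m/s and distance of each of weight_200, grip_face_a, film_roll from where it was at the start of the episode below 0.03 m); the robot touches nothing.
It fails at once if the blade is clamped or struck with more than 15 N by the foot or the bridge (contact force between blade and bridge above 15 N).
It fails at once if a bystander is pushed more than 30 mm (distance of any of weight_200, grip_face_a, film_roll from where it was at the start of the episode above 0.03 m).
It also fails if it takes over 72 s, if anything falls off the work surface, if the arm or the gripper's body presses on something with over 40 N, if the wrist force passes 120 N, or if a joint passes its speed limit or range.

## Working session

There is one attempt and no reset: what is moved stays moved. The work goes in short steps, Python scripts to look and compute and a tool call to move; the robot and the scene stay as the last step left them, time stands still between calls to the robot, and variables do not carry over. Pictures are saved under pics/ and viewed, and the job is handed in when it is done.

Besides the shell and the picture viewer there is one more tool, called after ">>>" as name(argument=value, ...), one argument or row to a line, values as JSON. jog_arm: Moves the arm, as the interface text tells. Its arguments: {"type":"object","properties":{"targets":{"type":"array","items":{"type":"array"}},"force":{"type":"number"}},"required":["targets"]}

```bash
ls; mkdir -p pics; cat > h.py <<'E'
import numpy as np, cv2
from rig import manip, get_image, camera_model, sign_off, spot_in, silhouettes, spot_point
def save(n,im): cv2.imwrite('pics/'+n+'.png', cv2.cvtColor(im,cv2.COLOR_RGB2BGR))
def ray(cam,px):
    m=camera_model(cam);K=m['mtx'];T=np.array(m['world_from_camera'])
    x=(px[0]-K[0][2])/K[0][0];y=(px[1]-K[1][2])/K[1][1]
    if cam=='wrist':
        r=np.hypot(x,y);s=np.sin(r)/r if r>1e-9 else 1
        d=np.array([x*s,-y*s,-np.cos(r)])
    else: d=np.array([x,-y,-1.])
    return T[:3,3],T[:3,:3]@d
def atz(cam,px,z):
    o,d=ray(cam,px);return o+d*(z-o[2])/d[2]
def tri(rs):
    A=np.zeros((3,3));b=np.zeros(3)
    for o,d in rs:
        d=d/np.linalg.norm(d);P=np.eye(3)-np.outer(d,d);A+=P;b+=P@o
    p=np.linalg.solve(A,b)
    return p,[float(np.linalg.norm((np.eye(3)-np.outer(d,d)/(d@d))@(p-o))) for o,d in rs]
E
python3 - <<'E'
from h import *
np.set_printoptions(precision=4,suppress=True)
s=manip.get_state();print(s)
R={}
for c in ['scene','side','wrist']:
    im,d=get_image(c);save('a_'+c,im);np.save(c+'_d.npy',d);m=camera_model(c);print(c,{k:(np.array(v) if not isinstance(v,str) else v) for k,v in m.items()})
    for n in ['knob_grip','foot_axis','blade','blade_tip','bed','weight_200','grip_face_a','film_roll']:
        r=spot_point(n,c)
        if r:
            R.setdefault(n,[]).append((c,r[0]));print(c,n,[(np.round(q['position'],1),round(q['score'],2)) for q in r[:2]])
for n,l in R.items():
    l=[(c,q) for c,q in l if q['score']>.4]
    if len(l)>1: print(n,[c for c,_ in l],*tri([ray(c,q['position']) for c,q in l]))
E
```

```text
pics
{'clock': 0.0, 'qpos': array([ 1.129 ,  0.2766,  1.5062, -0.    ,  1.3607, -0.121 ]), 'qd': array([ 0.0011,  0.0003, -0.0009,  0.0018, -0.0011, -0.0001]), 'effort': array([  0.0013, -41.6788, -24.5804,   0.0001,   0.011 ,   0.    ]), 'position': array([0.1811, 0.5452, 0.2474]), 'ee_rot': array([-0.6974,  0.6987, -0.1131,  0.1127]), 'contact_force': array([-0.0509,  0.094 , -0.0559]), 'moment': array([-0.0483, -0.0515,  0.0408]), 'width': 0.08565203093601328}
scene {'mtx': array([[473.2786,   0.    , 256.8937],
       [  0.    , 473.2786, 200.1674],
       [  0.    ,   0.    ,   1.    ]]), 'world_from_camera': array([[ 0.7422,  0.3867, -0.5474,  0.0983],
       [-0.6699,  0.4548, -0.5869, -0.7377],
       [ 0.0221,  0.8023,  0.5966,  0.6099],
       [ 0.    ,  0.    ,  0.    ,  1.    ]])}
scene knob_grip [(array([262.9, 235.2]), 0.68)]
scene foot_axis [(array([261.1, 275.4]), 0.96)]
scene blade [(array([211., 217.]), 0.69), (array([259.5, 280.3]), 0.61)]
scene bed [(array([260.9, 282.8]), 0.98)]
scene weight_200 [(array([305.7, 268.6]), 0.67)]
scene grip_face_a [(array([225.3, 30
[... 1221 characters left out ...]
)}
knob_grip ['scene', 'side'] [ 0.5022 -0.3201  0.1069] [0.0010831415463480915, 0.0010831415463481643]
foot_axis ['scene', 'side'] [ 0.5007 -0.3219  0.0181] [0.00030232912899227443, 0.0003023291289921072]
blade ['scene', 'side'] [ 0.528  -0.1431  0.0223] [0.0023622097784304678, 0.0023622097784304127]
bed ['scene', 'side'] [ 0.5031 -0.3173 -0.0078] [0.0025244997700569994, 0.002524499770057064]
weight_200 ['scene', 'side'] [ 0.5887 -0.347  -0.004 ] [0.0004933072169693228, 0.0004933072169694317]
grip_face_a ['scene', 'side'] [ 0.4235 -0.3224 -0.0073] [0.00303161821436115, 0.0030316182143611814]
film_roll ['scene', 'side'] [ 0.494  -0.4778 -0.003 ] [0.0018807192727327816, 0.0018807192727328043]
```

View pics/a_scene.png

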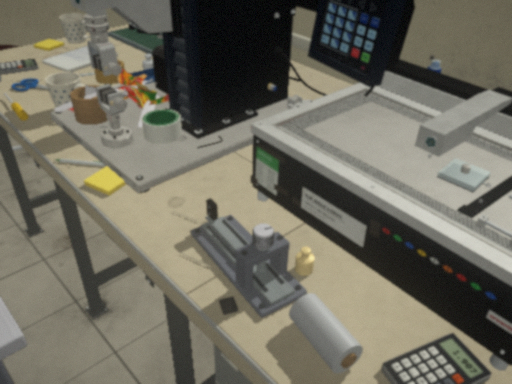

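View pics/a_side.png

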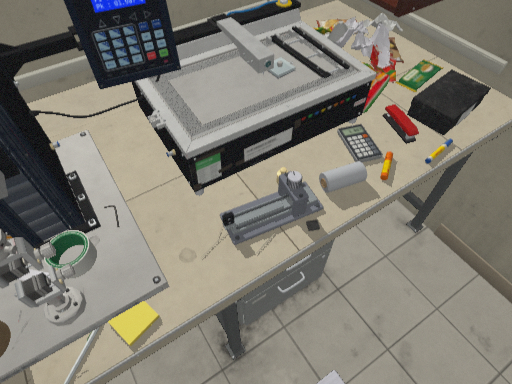

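```bash
python3 - <<'E'
from h import *
P=[]
for c in ['scene','side']:
    d=np.load(c+'_d.npy');m=camera_model(c);K=np.array(m['mtx']);T=np.array(m['world_from_camera'])
    v,u=np.mgrid[:384,:512];x=(u-K[0,2])/K[0,0];y=(v-K[1,2])/K[1,1]
    p=np.stack([x*d,-y*d,-d],-1)[d>0]@T[:3,:3].T+T[:3,3];P.append(p)
P=np.concatenate(P);np.save('P.npy',P)
print('max height cm; rows x, cols y')
xs=np.arange(0,1.0,.05);ys=np.arange(-.7,.7,.05)
print('      '+' '.join('%3d'%round(y*100) for y in ys))
for x in xs:
    r=[]
    for y in ys:
        q=P[(abs(P[:,0]-x-.025)<.025)&(abs(P[:,1]-y-.025)<.025),2]
        r.append('%3d'%round(np.percentile(q,98)*100) if len(q)>3 else '  .')
    print('%5.2f '%x+' '.join(r))
for c,b in (('scene',(170,180,360,380)),('side',(200,150,380,250))):
    im=cv2.imread(f'pics/a_{c}.png')[b[1]:b[3],b[0]:b[2]];cv2.imwrite(f'pics/a_{c}_z.png',cv2.resize(im,None,fx=4,fy=4,interpolation=cv2.INTER_CUBIC))
E
```

```text
max height cm; rows x, cols y
      -70 -65 -60 -55 -50 -45 -40 -35 -30 -25 -20 -15 -10  -5   0   5  10  15  20  25  30  35  40  45  50  55  60  65
 0.00 -77 -77 -77 -77 -77   .   .   .   .   .   .   .   .   .   .   .   .   .   .   .   .   .   .   .   .   .   .   .
 0.05 -77 -77 -77 -77 -77 -77   .   .   .   .   . -10   .   .   .   .   .   .   .   .   .   .   .   .   .   .   .   .
 0.10 -77 -77 -77 -77 -77 -77 -77   .   .   .   0   0   0   .   .   .   .   .   .   .   . -78 -77 -77 -78   .   .   .
 0.15 -77 -77 -77 -77 -77 -77 -77 -78 -78   .   0   0   .   .   .   .   .   .   .   . -78 -77 -77 -77 -77   .   .   .
 0.20 -77 -77 -77 -77 -77 -77 -77 -77 -77 -77 -77   .   .   .   .   .   .   .   .   . -78 -77 -77 -77 -78 -77 -77 -78
 0.25 -77 -77 -77 -77 -77 -77 -77 -77 -77 -77 -77 -77   .   .   .   .   .   .   . -77 -77 -77 -78 -77 -77 -77 -77 -77
 0.30 -77 -77 -77 -77 -77 -77 -77 -77 -77 -77 -77 -77 -77 -78   .   .   .   . -78 -77 -77 -77 -77 -77 -77 -77 -77 -77
 0.35   0   0   0   0   0   0   0   0   0   0   0   0   0   0   0   0   0   0   0   0   0   0   0   0   0   0   0   0
 0.40   
[... 707 characters left out ...]
18  20  20  20  18  18  18  18  18  18  18  18   0   0   3   4  37  35  24  24   8   5   .   6   7   1   4   .
 0.75  18  20  20  20  20  25  24  18  18  18  18  19  19   0   3   4  35   .   .   8   7  15  15   6   5   3   5   5
 0.80  18  20  20  20  20  25  24  18  18  18  18  18  17   0   4   4  34   .   .   .   .   .  15   .   .   3   4   0
 0.85  18  20  20  19  18  25  24  18  18  38  34  29  25   0   3   4  32   .   .   .   .   .   .   .   .   3   6  12
 0.90  18  20  19  19  25  25  18  18  18  39  40  40  41  42   4   4  32   .   .   .   .   .   .   .   .   .   .  11
 0.95  22  21  21  21  25  25  20  20  20  38  20  18  13  34  34  34  34   .   .   .   .   .   .   .   .   .   .  10
```

View pics/a_wrist.png

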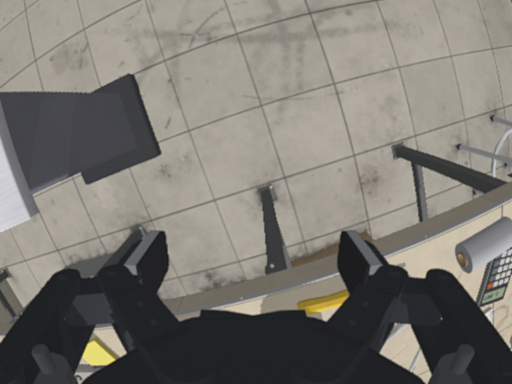

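View pics/a_scene_z.png

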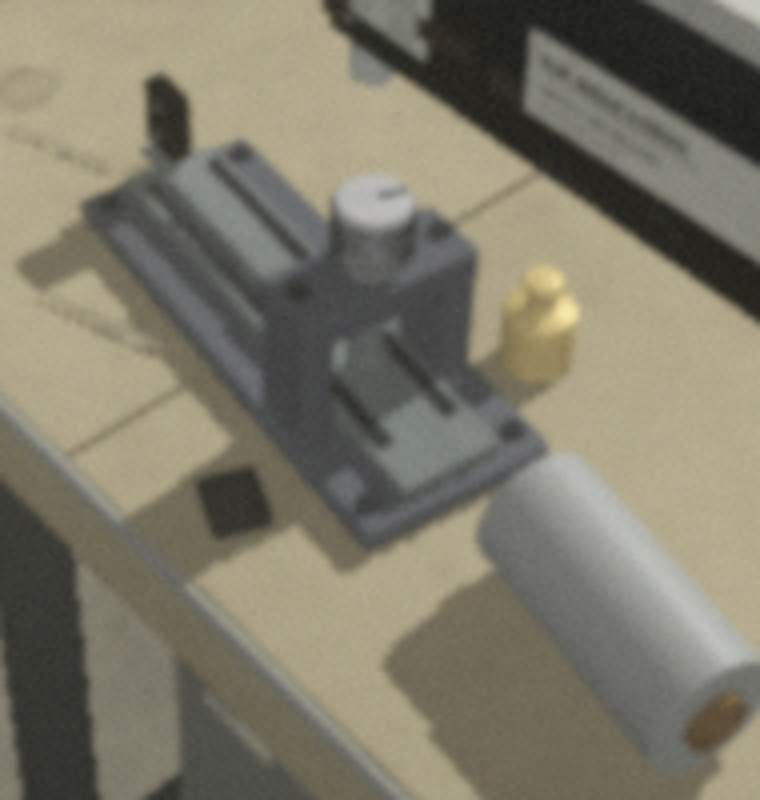

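View pics/a_side_z.png

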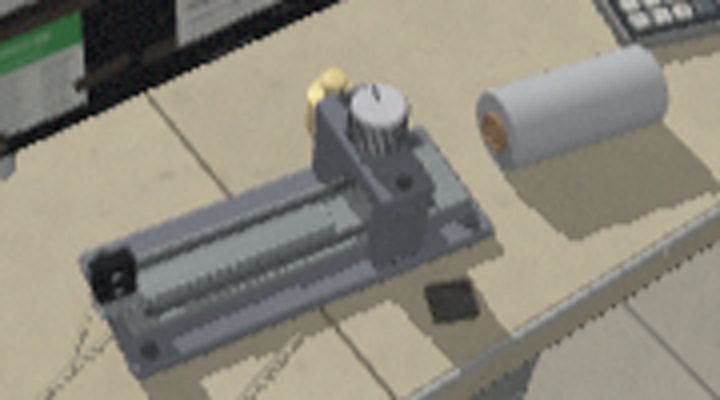

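```bash
python3 - <<'E'
from h import *
from scipy.spatial.transform import Rotation as R
s=manip.get_state();q=s['ee_rot'];M=R.from_quat([*q[1:],q[0]]).as_matrix();print(M.round(3))
P=np.load('P.npy')
# knob, tab from clouds
b=P[(abs(P[:,0]-.53)<.05)&(abs(P[:,1]+.145)<.05)&(P[:,2]>.04)];print('tab',len(b),b.mean(0),b.min(0),b.max(0))
b=P[(abs(P[:,0]-.5)<.05)&(abs(P[:,1]+.32)<.05)&(P[:,2]>.11)];print('knob',len(b),b.mean(0),b.min(0),b.max(0))
E
```

```text
[[ 0.949  0.     0.315]
 [-0.315  0.     0.949]
 [ 0.    -1.     0.   ]]
tab 262 [ 0.52559501 -0.14965397  0.05680904] [ 0.5186991  -0.16400871  0.04004394] [ 0.53595098 -0.13404092  0.06781656]
knob 457 [ 0.50143931 -0.31972937  0.1173284 ] [ 0.48514743 -0.33762221  0.11008489] [ 0.52355811 -0.29988981  0.12147539]
```

>>> jog_arm(
  targets=[
    [0.085, [0.01, -0.06, 0.0], 0],
    [0.085, [0.01, -0.06, 0.0], 0],
    [0.085, [0.01, -0.06, 0.0], 0],
    [0.085, [0.015, -0.06, 0.0], 0],
    [0.085, [0.02, -0.06, 0.0], 0],
    [0.085, [0.02, -0.06, 0.0], 0],
    [0.085, [0.02, -0.06, 0.0], 0],
    [0.085, [0.02, -0.06, 0.0], 0],
    [0.085, [0.03, -0.05, 0.0], 0],
    [0.085, [0.03, -0.05, 0.0], 0],
  ],
)

```text
clock: 2.6
position: [0.366, -0.0335, 0.2489]
ee_rot: [0.698, -0.698, 0.113, -0.114]
contact_force: [0.6, 0.7, -0.3]
width: 0.085
```

>>> jog_arm(
  targets=[
    [0.085, [0.015, -0.018, 0.005], -0.17],
    [0.085, [0.015, -0.018, 0.005], -0.17],
    [0.085, [0.015, -0.018, 0.005], -0.17],
    [0.085, [0.015, -0.018, 0.005], -0.17],
    [0.085, [0.015, -0.018, 0.005], -0.17],
    [0.085, [0.015, -0.018, 0.005], -0.17],
    [0.085, [0.015, -0.018, 0], -0.18],
    [0.085, [0.015, -0.018, 0], -0.18],
    [0.085, [0, 0, 0], 0],
  ],
)

```text
clock: 3.72
position: [0.4861, -0.1764, 0.278]
ee_rot: [0.467, -0.467, 0.531, -0.531]
contact_force: [-0.2, -0.2, -0.3]
width: 0.0851
```

```bash
cat > look.py <<'E'
from h import *
import sys
np.set_printoptions(precision=4,suppress=True)
def look(tag):
    s=manip.get_state();print(s['clock'],s['position'],s['qpos'],s['contact_force'])
    T=camera_model('wrist')['world_from_camera']
    im,d=get_image('wrist');save(tag,cv2.resize(im,(800,600)))
    m=camera_model('wrist');np.savez(tag+'.npz',im=im,d=d,T=T,K=m['mtx'])
    for n in ['knob_grip','foot_axis','blade','blade_tip','bed','weight_200','grip_face_a','film_roll']:
        r=spot_point(n,'wrist')
        if r: print(n,r[0]['position'],round(r[0]['score'],2),atz('wrist',r[0]['position'],{'knob_grip':.106,'foot_axis':.025,'blade':.02,'blade_tip':.025}.get(n,0)))
look(sys.argv[1])
E
python3 look.py w1
```

```text
3.725 [ 0.4861 -0.1764  0.278 ] [-0.4828  0.1723  1.5708 -0.      1.3985 -0.3533] [-0.2353 -0.2203 -0.2753]
knob_grip [280.6, 285.8] 0.7 [ 0.501  -0.3144  0.106 ]
foot_axis [276.8, 255.6] 0.91 [ 0.5019 -0.3168  0.025 ]
blade [280.0, 131.5] 0.69 [ 0.5248 -0.1431  0.02  ]
blade_tip [276.7, 237.8] 0.92 [ 0.5047 -0.2886  0.025 ]
bed [277.2, 244.7] 0.85 [ 0.5052 -0.3123  0.    ]
weight_200 [327.0, 261.4] 0.93 [ 0.5811 -0.3542  0.    ]
```

View pics/w1.png

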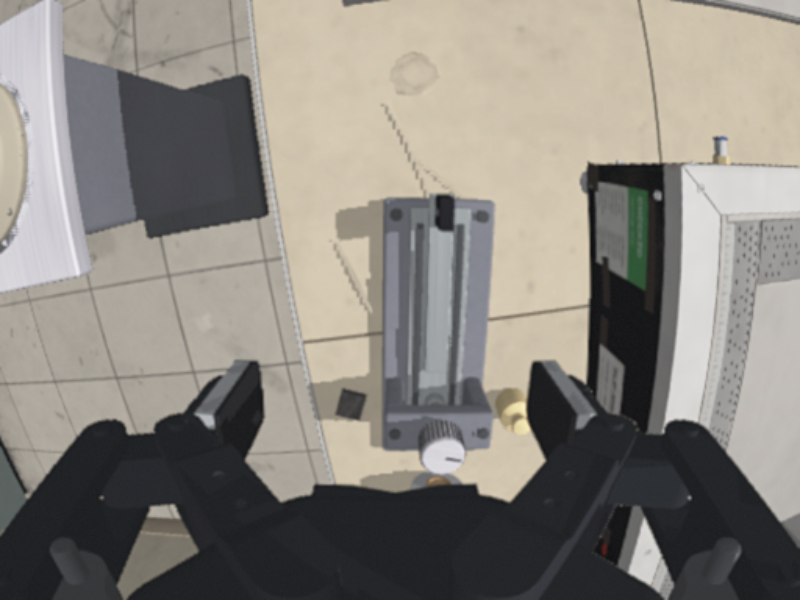

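```bash
python3 - <<'E'
from h import *
np.set_printoptions(precision=4,suppress=True)
z=np.load('w1.npz');d=z['d'];T=z['T'];K=z['K']
v,u=np.mgrid[:384,:512];x=(u-K[0,2])/K[0,0];y=(v-K[1,2])/K[1,1];r=np.hypot(x,y)+1e-9
s=np.tan(r)/r
p=np.stack([x*s*d,-y*s*d,-d],-1)@T[:3,:3].T+T[:3,3]
ok=(d>0)&(r<1.2)
q=p[ok]
def box(lo,hi,zl,zh):return q[(q[:,0]>lo[0])&(q[:,0]<hi[0])&(q[:,1]>lo[1])&(q[:,1]<hi[1])&(q[:,2]>zl)&(q[:,2]<zh)]
t=box((.3,-.25),(.42,0),-.03,.03);print('bench',np.median(t[:,2]))
t=box((.43,-.27),(.6,-.05),.005,.018);print('base z',np.median(t[:,2]));print(cv2.minAreaRect(t[:,:2].astype(np.float32)*1000))
t=box((.43,-.27),(.6,-.05),.018,.028);print('table');print(cv2.minAreaRect(t[:,:2].astype(np.float32)*1000))
t=box((.43,-.25),(.6,-.05),.055,.08);print('tab',t.mean(0),t.max(0),len(t));print(cv2.minAreaRect(t[:,:2].astype(np.float32)*1000))
t=box((.43,-.4),(.6,-.25),.112,.13);print('knob',t.mean(0),t.max(0),len(t));print(cv2.minAreaRect(t[:,:2].astype(np.float32)*1000))
t=box((.43,-.4),(.6,-.25),.075,.09);print('bridge');print(cv2.minAreaRect(t[:,:2].astype(np.float32)*1000))
E
```

```text
bench -0.0010671430936920467
base z 0.011249311796468126
((520.53955078125, -207.826904296875), (138.1732635498047, 96.20843505859375), 82.27836608886719)
table
((520.5942993164062, -203.5638427734375), (139.69357299804688, 50.55382537841797), 81.80742645263672)
tab [ 0.5279 -0.1473  0.0638] [ 0.5351 -0.134   0.0665] 240
((528.73779296875, -147.14630126953125), (25.50823402404785, 12.3644380569458), 81.19698333740234)
knob [ 0.5037 -0.3155  0.1172] [ 0.5211 -0.3006  0.12  ] 595
((503.7440490722656, -317.1006774902344), (33.26428985595703, 34.252296447753906), 83.28771209716797)
bridge
((504.01141357421875, -316.6752014160156), (36.448238372802734, 87.74221801757812), 83.22413635253906)
```

>>> jog_arm(
  targets=[
    [0.04, [0.014, 0.01, -0.02], -0.013],
    [0.04, [0.014, 0.01, -0.03], 0],
    [0.04, [0.0144, 0.0094, -0.03], 0],
    [0.04, [0, 0, -0.04], 0],
    [0.04, [0, 0, -0.03], 0],
    [0.04, [0, 0, -0.01], 0],
    [0.04, [0, 0, 0], 0],
  ],
)

```text
clock: 5.05
position: [0.5278, -0.1461, 0.1183]
ee_rot: [0.463, -0.463, 0.535, -0.534]
contact_force: [-0.0, -0.0, -0.6]
width: 0.0396
```

```bash
python3 look.py w2
```

```text
5.05 [ 0.5278 -0.1461  0.1183] [-0.3971  0.3403  1.7591  0.      1.0425 -0.2542] [-0.0495 -0.009  -0.6481]
blade [252.9, 194.2] 0.86 [ 0.5298 -0.1471  0.02  ]
```

View pics/w2.png

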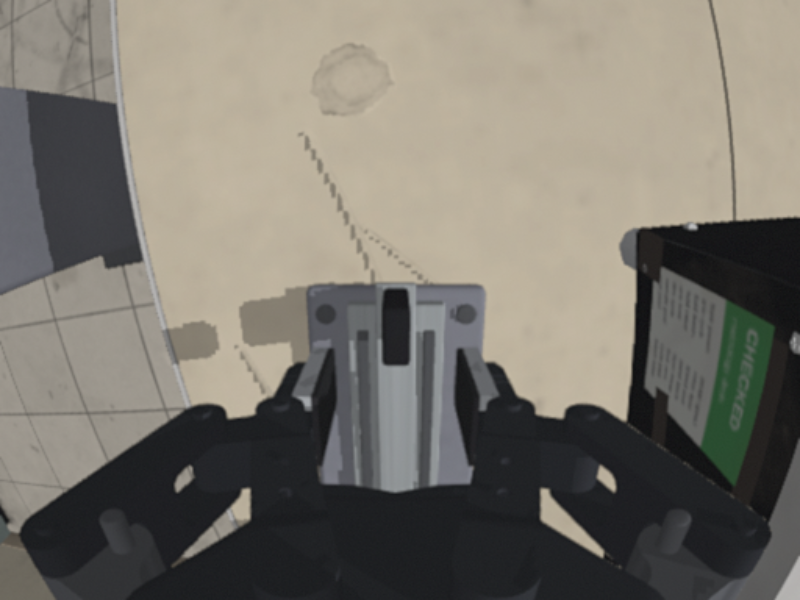

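>>> jog_arm(
  targets=[
    [0.04, [0.0007, -0.001, -0.03], 0],
    [0.04, [0, 0, -0.03], 0],
    [0.04, [0, 0, -0.008], 0],
    [0.02, [0, 0, 0], 0],
    [0.005, [0, 0, 0], 0],
    [0.005, [0, 0, 0], 0],
    [0.005, [0, 0, 0], 0],
  ],
  force=25,
)

```text
clock: 6.38
position: [0.5292, -0.1474, 0.0511]
ee_rot: [-0.463, 0.463, -0.534, 0.535]
contact_force: [0.2, 0.4, -0.4]
width: 0.0117
```

```bash
python3 look.py w3
```

```text
6.375 [ 0.5292 -0.1474  0.0511] [-0.3983  0.4194  1.8369  0.      0.8831 -0.2554] [ 0.2499  0.3691 -0.4196]
blade [250.9, 227.0] 0.85 [ 0.5289 -0.1464  0.02  ]
```

View pics/w3.png

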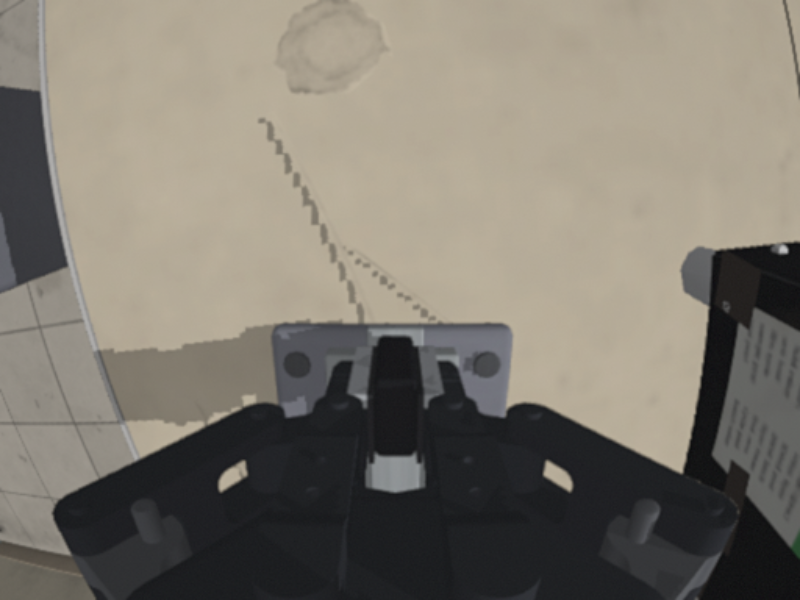

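>>> jog_arm(
  targets=[
    [0.005, [-0.0006, -0.004, 0], 0],
    [0.005, [-0.0011, -0.0077, 0], 0],
    [0.005, [-0.0011, -0.0077, 0], 0],
    [0.005, [-0.0011, -0.0077, 0], 0],
    [0.005, [-0.0011, -0.0077, 0], 0],
  ],
)

```text
clock: 7.45
position: [0.5233, -0.1825, 0.0503]
ee_rot: [0.463, -0.463, 0.535, -0.534]
contact_force: [0.4, 1.5, 0.5]
width: 0.0115
```

>>> jog_arm(
  targets=[
    [0.005, [-0.0011, -0.0077, 0], 0],
    [0.005, [-0.0011, -0.0077, 0], 0],
    [0.005, [-0.0011, -0.0077, 0], 0],
    [0.005, [-0.0006, -0.004, 0], 0],
    [0.005, [0, 0, 0], 0],
    [0.005, [0, 0, 0], 0],
    [0.005, [0, 0, 0], 0],
  ],
)

```text
clock: 8.32
position: [0.5197, -0.2092, 0.0504]
ee_rot: [-0.463, 0.463, -0.534, 0.535]
contact_force: [-0.8, -1.9, 0.6]
width: 0.0119
```

```bash
cat > look2.py <<'E'
from h import *
import sys
np.set_printoptions(precision=4,suppress=True)
s=manip.get_state();print(s['clock'],s['position'],s['contact_force'],s['moment'],s['width'])
R={}
for c in ['scene','side']:
    im,d=get_image(c)
    for n in ['blade','blade_tip','foot_axis','weight_200','grip_face_a','film_roll']:
        r=spot_point(n,c)
        if r and r[0]['score']>.4:R.setdefault(n,[]).append(ray(c,r[0]['position']));print(c,n,r[0]['position'],round(r[0]['score'],2),atz(c,r[0]['position'],.022 if 'b' in n else 0))
    b={'scene':(170,180,360,330),'side':(200,130,390,250)}[c]
    save(sys.argv[1]+c,cv2.resize(im[b[1]:b[3],b[0]:b[2]],None,fx=4,fy=4,interpolation=cv2.INTER_CUBIC))
E
python3 look2.py p1
```

```text
8.325 [ 0.5197 -0.2092  0.0504] [-0.7577 -1.8693  0.6352] [-0.1464  0.0381 -0.0501] 0.011875003031490874
scene blade [225.6, 234.6] 0.9 [ 0.5195 -0.202   0.022 ]
scene blade_tip [271.0, 282.8] 0.86 [ 0.4994 -0.3482  0.022 ]
scene foot_axis [259.5, 270.4] 0.6 [ 0.5195 -0.298   0.    ]
scene weight_200 [305.5, 266.6] 0.8 [ 0.5896 -0.3457  0.    ]
scene grip_face_a [226.4, 307.6] 0.79 [ 0.4203 -0.3258  0.    ]
scene film_roll [322.8, 343.4] 0.8 [ 0.4876 -0.4781  0.    ]
side blade [252.7, 216.6] 0.75 [ 0.5166 -0.208   0.022 ]
side foot_axis [289.4, 200.3] 0.96 [ 0.5187 -0.3238  0.    ]
side weight_200 [284.4, 178.5] 0.44 [ 0.5855 -0.3565  0.    ]
side grip_face_a [313.0, 224.2] 0.41 [ 0.4276 -0.3291  0.    ]
side film_roll [338.5, 183.3] 0.79 [ 0.4914 -0.4694  0.    ]
```

View pics/p1scene.png

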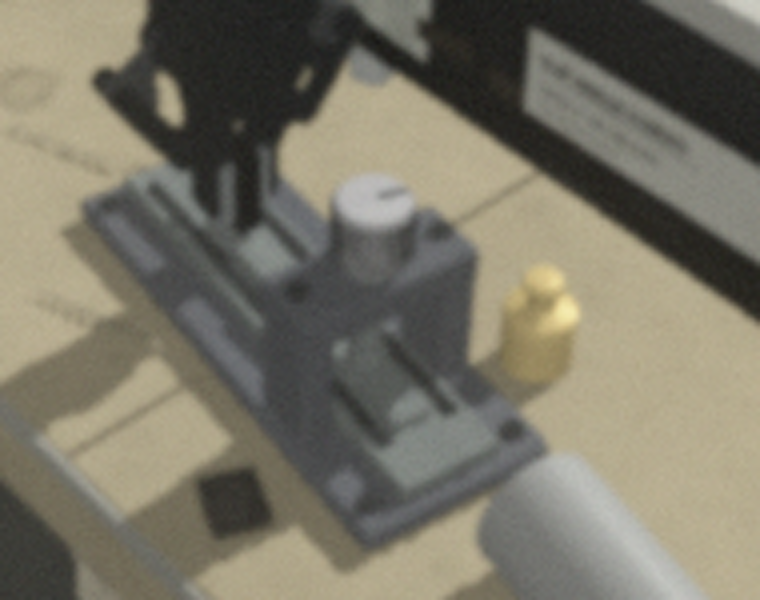

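>>> jog_arm(
  targets=[
    [0.045, [0, 0, 0], 0],
    [0.045, [0, 0, 0], 0],
    [0.045, [0, 0, 0], 0],
    [0.045, [0, 0, 0.02], 0],
    [0.045, [0.003, 0.02, 0.03], 0],
    [0.045, [0.004, 0.03, 0], 0],
    [0.045, [0, 0, 0], 0],
  ],
)

```text
clock: 9.9
position: [0.5264, -0.1574, 0.1007]
ee_rot: [0.464, -0.463, 0.534, -0.534]
contact_force: [-0.1, 0.2, -0.4]
width: 0.045
```

```bash
python3 look.py w4; python3 - <<'E'
from h import *
im=np.load('w4.npz')['im'];save('w4z',cv2.resize(im[170:384,150:350],None,fx=4,fy=4,interpolation=cv2.INTER_CUBIC)[:600])
E
```

```text
9.9 [ 0.5264 -0.1574  0.1007] [-0.4175  0.3615  1.7778  0.0005  1.0024 -0.2769] [-0.139   0.1765 -0.3582]
```

View pics/w4.png

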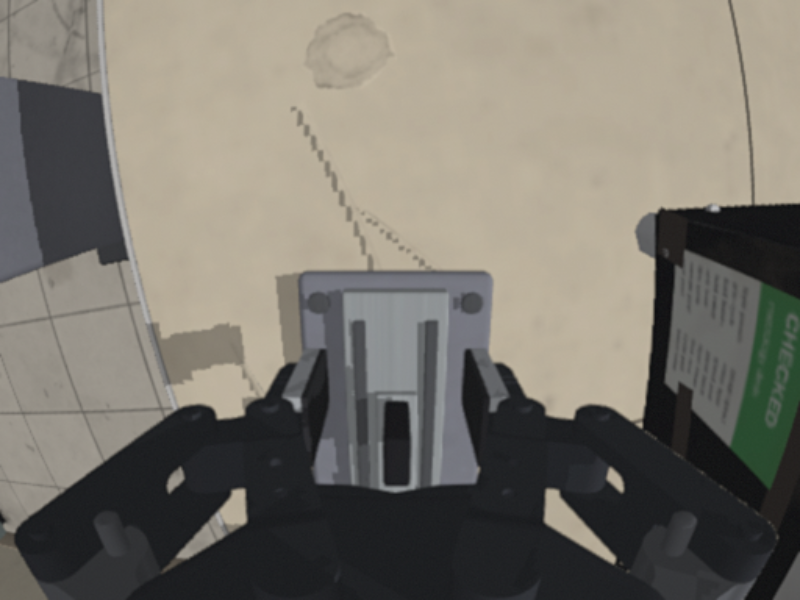

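```bash
python3 - <<'E'
from h import *
z=np.load('w1.npz');im=z['im'];save('w1z',cv2.resize(im[225:300,235:325],None,fx=8,fy=8,interpolation=cv2.INTER_CUBIC))
d=z['d'];print(np.round(d[244:262:1,268:290:3]*1000).astype(int))
E
```

```text
[[420 421 421 422 420 421 422 418]
 [420 420 421 419 421 420 420 418]
 [420   0 421 421 422 422 421 418]
 [421 421 422 420 422 422 420 418]
 [422 423 422 421 422 422 422 420]
 [423 422 422 424 423 424 422 418]
 [424 422 422 422 423 424 423 422]
 [423 422 424 423 424 423 424 419]
 [423 425 422 410 409 425 425 420]
 [424 426 411 408 406 425 425 422]
 [426 426 410 406 407 425 424 421]
 [425 426 407 403 404 408 425 423]
 [424 426 407 405 404 407 425 422]
 [425 427 405 402 403 408 425 421]
 [427 428   0 400 400 406 426 423]
 [373 373 374 399 397 408 426 371]
 [369 370 372 372 371 371 367 368]
 [367 368 368 368 369 365 365 366]]
```

View pics/w1z.png

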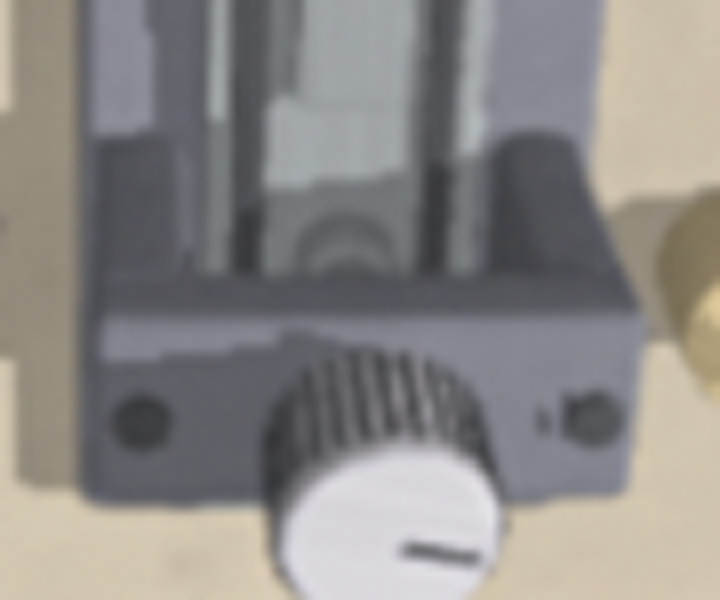

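```bash
python3 - <<'E'
from h import *
np.set_printoptions(precision=1,suppress=True,linewidth=150)
z=np.load('w1.npz');d=z['d'];T=z['T'];K=z['K']
v,u=np.mgrid[:384,:512];x=(u-K[0,2])/K[0,0];y=(v-K[1,2])/K[1,1];r=np.hypot(x,y)+1e-9
s=np.tan(r)/r
p=np.stack([x*s*d,-y*s*d,-d],-1)@T[:3,:3].T+T[:3,3]
ax=np.array([.5037,-.3172]);c,sn=np.cos(-.143),np.sin(-.143)
q=(p[...,:2]-ax);B=np.stack([q[...,0]*c+q[...,1]*sn,-q[...,0]*sn+q[...,1]*c,p[...,2]],-1)*1000
for row in range(248,261): print(row,[tuple(B[row,col].round(0).astype(int)) for col in range(271,287,2)])
t=B[(d>0)&(abs(B[...,0])<9)&(B[...,1]>45)&(B[...,1]<100)];print('blade z',np.median(t[:,2]))
t=B[(d>0)&(abs(B[...,0])<11)&(B[...,1]>12)&(B[...,1]<26)];print('table z',np.median(t[:,2]))
t=B[(d>0)&(abs(B[...,0])<9.5)&(abs(B[...,1])<12)&(B[...,2]>23)&(B[...,2]<60)];t=t[np.argsort(t[:,2])];print(t)
E
```

```text
248 [(np.int64(-9), np.int64(8), np.int64(19)), (np.int64(-6), np.int64(8), np.int64(19)), (np.int64(-3), np.int64(8), np.int64(19)), (np.int64(0), np.int64(8), np.int64(20)), (np.int64(3), np.int64(8), np.int64(20)), (np.int64(6), np.int64(9), np.int64(21)), (np.int64(9), np.int64(8), np.int64(19)), (np.int64(12), np.int64(9), np.int64(21))]
249 [(np.int64(-9), np.int64(7), np.int64(20)), (np.int64(-6), np.int64(6), np.int64(19)), (np.int64(-3), np.int64(6), np.int64(19)), (np.int64(0), np.int64(6), np.int64(18)), (np.int64(3), np.int64(7), np.int64(20)), (np.int64(6), np.int64(6), np.int64(19)), (np.int64(9), np.int64(6), np.int64(18)), (np.int64(12), np.int64(7), np.int64(21))]
250 [(np.int64(-9), np.int64(5), np.int64(20)), (np.int64(-6), np.int64(4), np.int64(19)), (np.int64(-3), np.int64(5), np.int64(20)), (np.int64(0), np.int64(5), np.int64(20)), (np.int64(3), np.int64(5), np.int64(19)), (np.int64(6), np.int64(5), np.int64(20)), (np.int64(9), np.int64(4), np.int64(18)), (np.int64(12), np.int64(5), np.int64(20))]
251 [(np.int64(-9), np.int64(4), np.int64(21)), (np.int64(-6), np
[... 4271 characters left out ...]
 4.7  2.5 36.5]
 [ 7.7 -0.7 36.6]
 [ 6.1  2.6 36.7]
 [-3.8  2.8 37. ]
 [ 4.7  1.2 37. ]
 [ 6.2 -0.4 37.2]
 [-6.5  1.3 37.2]
 [ 7.5  1.3 37.3]
 [ 4.4  6.2 37.3]
 [-3.8  1.4 37.4]
 [ 1.6  6.2 37.5]
 [-1.1  4.7 37.5]
 [ 0.2  6.3 37.6]
 [-3.9  4.8 37.7]
 [-2.6  6.4 37.8]
 [ 4.4  4.8 37.8]
 [-5.3  3.2 37.8]
 [ 1.6  4.8 37.8]
 [ 0.2  4.9 37.9]
 [ 2.9  6.6 38.1]
 [-2.5  3.4 38.1]
 [-2.6  5.1 38.3]
 [ 3.   5.2 38.6]
 [-1.3  7.  38.8]
 [ 2.9  4.3 39.7]
 [ 1.4  4.6 40.4]
 [-1.3  4.7 40.5]
 [ 0.   4.8 40.7]
 [-2.7  3.5 41.2]
 [ 4.2  2.5 42.3]
 [-1.5  4.3 42.7]
 [ 1.3  4.3 42.7]
 [ 2.6  4.7 43.3]
 [-0.2  4.8 43.6]
 [-1.6  3.7 44.4]
 [-3.   3.9 44.8]
 [ 2.4  4.5 45.9]
 [-0.5  5.2 47.1]
 [ 0.8  5.7 47.9]]
```

>>> jog_arm(
  targets=[
    [0.06, [0, 0, 0.04], 0.15],
    [0.06, [-0.0047, -0.0346, 0.02], 0.15],
    [0.06, [-0.006, -0.042, 0], 0.15],
    [0.06, [-0.006, -0.042, 0], 0.15],
    [0.06, [-0.006, -0.041, 0], 0.15],
    [0.06, [0, 0, 0], 0],
  ],
)

```text
clock: 11.1
position: [0.5034, -0.3218, 0.1601]
ee_rot: [-0.626, 0.626, -0.329, 0.329]
contact_force: [-0.1, 0.4, 0.1]
width: 0.0602
```

```bash
python3 look.py w5
```

```text
11.1 [ 0.5034 -0.3218  0.1601] [-0.6848  0.3688  1.5937 -0.0008  1.1781 -1.2876] [-0.1368  0.3603  0.1356]
knob_grip [257.5, 209.0] 0.93 [ 0.5049 -0.3139  0.106 ]
weight_200 [299.8, 235.4] 0.72 [ 0.5828 -0.3416  0.    ]
grip_face_a [182.0, 132.5] 0.65 [ 0.4233 -0.3208  0.    ]
```

View pics/w5.png

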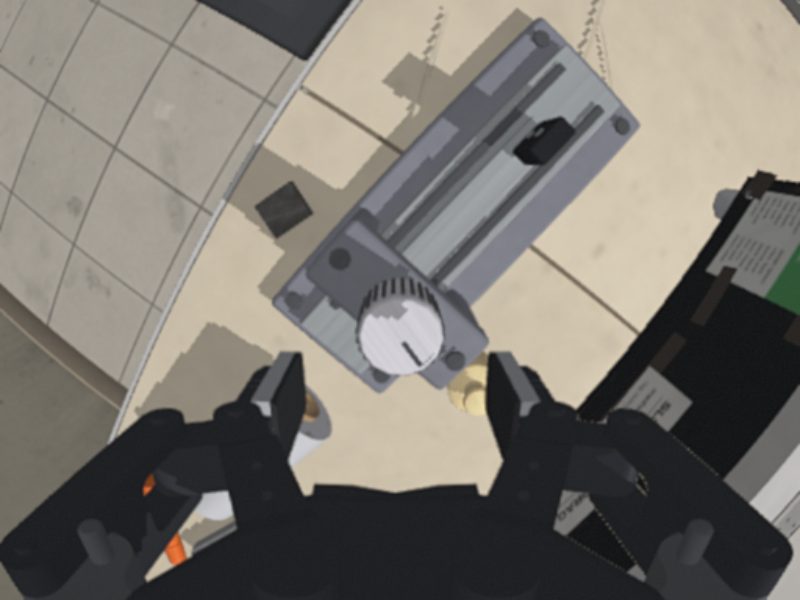

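```bash
python3 - <<'E'
from h import *
np.set_printoptions(precision=4,suppress=True)
s=manip.get_state();print(s['clock'],s['position'],s['qd'])
z=np.load('w5.npz');d=z['d'];T=z['T'];K=z['K']
v,u=np.mgrid[:384,:512];x=(u-K[0,2])/K[0,0];y=(v-K[1,2])/K[1,1];r=np.hypot(x,y)+1e-9
t=np.tan(r)/r
p=np.stack([x*t*d,-y*t*d,-d],-1)@T[:3,:3].T+T[:3,3]
q=p[(d>0)&(u>200)&(u<300)&(v<245)&(v>160)]
for lo,hi in((.112,.125),(.075,.09)):
    t=q[(q[:,2]>lo)&(q[:,2]<hi)];print(t.mean(0),len(t),cv2.minAreaRect(t[:,:2].astype(np.float32)*1000))
E
```

```text
11.55 [ 0.5041 -0.3178  0.1604] [-0.0032  0.0025 -0.0038 -0.0018  0.0019 -0.0017]
[ 0.503  -0.3168  0.1175] 2432 ((503.7860107421875, -318.09771728515625), (35.35220718383789, 34.94594192504883), 81.35089874267578)
[ 0.4993 -0.3159  0.0833] 2659 ((504.031982421875, -317.90155029296875), (36.34832763671875, 86.93958282470703), 81.9524917602539)
```

>>> jog_arm(
  targets=[
    [0.06, [0, 0, -0.025], 0],
    [0.06, [0, 0, -0.025], 0],
    [0.06, [0, 0, -0.005], 0],
    [0.03, [0, 0, 0], 0],
    [0.025, [0, 0, 0], 0],
    [0.025, [0, 0, 0], 0],
    [0.025, [0, 0, 0], 0],
  ],
  force=50,
)

```text
clock: 12.42
position: [0.5039, -0.3192, 0.1065]
ee_rot: [-0.626, 0.627, -0.327, 0.328]
contact_force: [-3.2, -1.3, 6.2]
width: 0.0328
```

```bash
python3 - <<'E'
from h import *
s=manip.get_state();print(s)
E
```

```text
{'clock': 12.425, 'qpos': array([-6.80830457e-01,  4.15831960e-01,  1.66674389e+00, -8.10125397e-04,
        1.05750009e+00, -1.28760163e+00]), 'qd': array([ 9.99366321e-04, -1.03454826e-04, -2.36335481e-05, -1.17898644e-03,
        1.07246564e-03, -3.28935819e-04]), 'effort': array([ 1.46412592e+00, -4.28018832e+01, -2.00070101e+01,  8.45303927e-01,
       -6.47959113e-01,  2.89600639e-02]), 'position': array([ 0.50390126, -0.31918156,  0.10645149]), 'ee_rot': array([-0.62625596,  0.62695719, -0.32718786,  0.32814061]), 'contact_force': array([-3.23709975, -1.34739259,  6.18386441]), 'moment': array([-0.11997047,  0.50488695,  0.0265923 ]), 'width': 0.03279033544707119}
```

>>> jog_arm(
  targets=[
    [0.025, [0, 0, 0], -0.15],
    [0.025, [0, 0, 0], -0.15],
    [0.025, [0, 0, 0], -0.15],
    [0.025, [0, 0, 0], -0.15],
    [0.025, [0, 0, 0], -0.15],
    [0.025, [0, 0, 0], -0.15],
    [0.025, [0, 0, 0], -0.15],
    [0.025, [0, 0, 0], -0.15],
    [0.025, [0, 0, 0], -0.15],
    [0.025, [0, 0, 0], -0.15],
  ],
)

```text
clock: 13.68
position: [0.5028, -0.319, 0.1064]
ee_rot: [-0.233, 0.234, -0.667, 0.668]
contact_force: [-5.5, -1.2, 7.4]
width: 0.0327
```

```bash
python3 - <<'E'
from h import *
s=manip.get_state();print(s['qpos'][0]-s['qpos'][5],s['contact_force'],s['moment'],s['position'],s['width'])
im,_=get_image('wrist');save('k1',im)
E
```

```text
-0.8983729238766287 [-5.46530561 -1.2475623   7.39412971] [-0.17165388  0.88537201  0.04673714] [ 0.50278584 -0.31901908  0.10642774] 0.03267085274306655
```

View pics/k1.png

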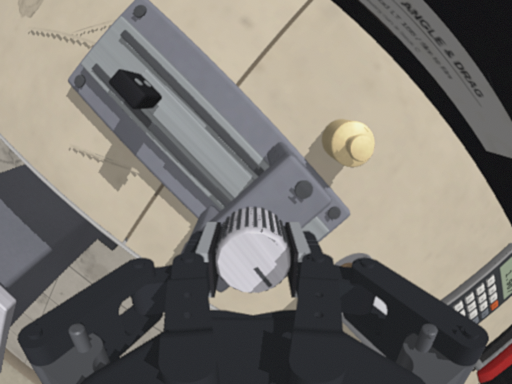

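>>> jog_arm(
  targets=[
    [0.025, [0, 0, 0], -0.14],
    [0.025, [0, 0, 0], -0.14],
    [0.025, [0, 0, 0], -0.14],
    [0.025, [0, 0, 0], -0.14],
    [0.025, [0, 0, 0], -0.14],
    [0.025, [0, 0, 0], 0],
    [0.06, [0, 0, 0], 0],
    [0.06, [0, 0, 0], 0],
    [0.06, [0, 0, 0.03], 0],
    [0.06, [0, 0, 0.025], 0.18],
  ],
)

```text
clock: 14.98
position: [0.5044, -0.3185, 0.1607]
ee_rot: [0.058, -0.057, 0.705, -0.705]
contact_force: [0.0, -0.3, 0.8]
width: 0.0603
```

>>> jog_arm(
  targets=[
    [0.045, [0.005, 0.035, 0], 0.18],
    [0.045, [0.005, 0.035, 0], 0.18],
    [0.045, [0.0047, 0.0346, -0.01], 0.18],
    [0.045, [0, 0, -0.02], 0.18],
    [0.045, [0, 0, 0], 0.18],
    [0.045, [0, 0, 0], 0.18],
    [0.045, [0, 0, 0], 0.18],
  ],
)

```text
clock: 15.85
position: [0.5191, -0.2137, 0.13]
ee_rot: [-0.462, 0.462, -0.535, 0.535]
contact_force: [-0.8, 0.7, -0.1]
width: 0.0453
```

```bash
python3 - <<'E'
from h import *
s=manip.get_state();print(s['clock'],s['qpos'][0]-s['qpos'][5],s['contact_force'],s['position'],s['width'])
im,_=get_image('wrist');save('k2',im)
E
```

```text
15.85 -0.14654391952703083 [-0.80667452  0.70968675 -0.05081422] [ 0.5190896  -0.2137077   0.13004353] 0.04527788914376029
```

View pics/k2.png

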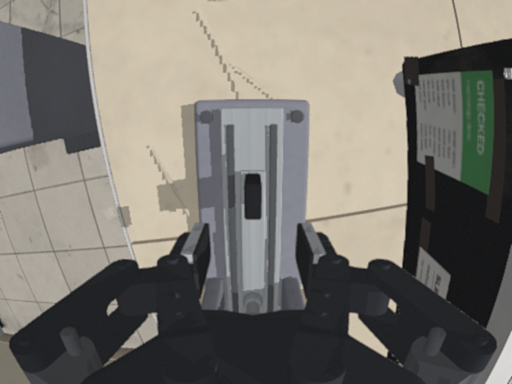

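>>> jog_arm(
  targets=[
    [0.045, [0.0006, 0.004, -0.03], 0],
    [0.045, [0, 0, -0.03], 0],
    [0.045, [0, 0, -0.019], 0],
    [0.045, [0, 0, 0], 0],
    [0.02, [0, 0, 0], 0],
    [0.005, [0, 0, 0], 0],
    [0.005, [0, 0, 0], 0],
    [0.005, [0, 0, 0], 0],
  ],
  force=40,
)

```text
clock: 16.9
position: [0.52, -0.2104, 0.052]
ee_rot: [-0.461, 0.46, -0.536, 0.538]
contact_force: [1.4, -1.2, 0.8]
width: 0.0114
```

>>> jog_arm(
  targets=[
    [0.005, [0.0002, 0.0012, 0], 0],
    [0.005, [0.0002, 0.0012, 0], 0],
    [0.005, [0.0002, 0.0012, 0], 0],
  ],
)

```text
clock: 17.27
position: [0.5196, -0.2064, 0.0513]
ee_rot: [0.46, -0.46, 0.537, -0.537]
contact_force: [-1.2, -0.5, 0.2]
width: 0.0111
```

>>> jog_arm(
  targets=[
    [0.005, [0.0002, 0.0012, 0], 0],
    [0.005, [0.0002, 0.0012, 0], 0],
  ],
)

```text
clock: 17.52
position: [0.5201, -0.2039, 0.0513]
ee_rot: [0.46, -0.46, 0.537, -0.537]
contact_force: [0.4, -0.5, 0.9]
width: 0.0115
```

>>> jog_arm(
  targets=[
    [0.005, [0.0002, 0.0012, 0], 0],
    [0.005, [0.0002, 0.0012, 0], 0],
  ],
)

```text
clock: 17.77
position: [0.5205, -0.2015, 0.0513]
ee_rot: [-0.46, 0.46, -0.537, 0.537]
contact_force: [-1.4, -1.8, 0.1]
width: 0.0111
```

>>> jog_arm(
  targets=[
    [0.005, [-0.0005, -0.0035, 0], 0],
    [0.005, [-0.0009, -0.0065, 0], 0],
    [0.045, [0, 0, 0], 0],
    [0.045, [0, 0, 0], 0],
    [0.045, [0, 0, 0.05], 0],
    [0.06, [0, 0, 0.06], 0],
    [0.06, [-0.005, -0.035, 0], 0],
    [0.06, [-0.005, -0.037, 0], 0],
    [0.06, [-0.005, -0.0365, 0], 0],
    [0.06, [0, 0, 0], 0],
  ],
)

```text
clock: 19.02
position: [0.5039, -0.3227, 0.1612]
ee_rot: [-0.459, 0.46, -0.537, 0.538]
contact_force: [0.1, 0.0, 0.4]
width: 0.0599
```

```bash
python3 - <<'E'
from h import *
s=manip.get_state();print(s['clock'],s['qpos'][0]-s['qpos'][5],s['contact_force'],s['position'],s['width'])
im,_=get_image('wrist');save('k3',im)
s=manip.get_state();print(s['clock'],s['position'])
E
```

```text
19.025 -0.15619178801829348 [0.05193814 0.01708075 0.39587548] [ 0.50388047 -0.32266115  0.16121542] 0.05989458727383449
19.075 [ 0.50382596 -0.32094116  0.16104693]
```

View pics/k3.png

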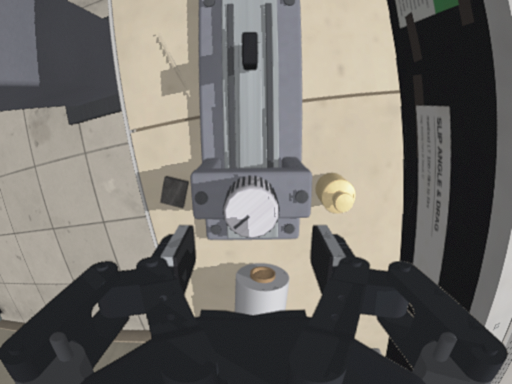

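>>> jog_arm(
  targets=[
    [0.06, [0, 0, -0.025], 0],
    [0.06, [0, 0, -0.025], 0],
    [0.06, [0, 0, -0.004], 0],
    [0.03, [0, 0, 0], 0],
    [0.025, [0, 0, 0], 0],
    [0.025, [0, 0, 0], 0],
    [0.025, [0, 0, 0], 0],
  ],
  force=50,
)

```text
clock: 19.95
position: [0.5032, -0.3196, 0.1085]
ee_rot: [0.46, -0.461, 0.537, -0.536]
contact_force: [-5.1, 1.0, 5.3]
width: 0.033
```

```bash
python3 - <<'E'
from h import *
s=manip.get_state();print(s['clock'],s['qpos'][0]-s['qpos'][5],s['contact_force'],s['moment'],s['position'],s['width'])
E
```

```text
19.95 -0.1528575887844933 [-5.08763674  0.98963618  5.29205407] [0.38942818 0.85869585 0.05316428] [ 0.50324187 -0.31959221  0.10850781] 0.03298201418044368
```

>>> jog_arm(
  targets=[
    [0.025, [0, 0, 0], -0.12],
    [0.025, [0, 0, 0], -0.12],
    [0.025, [0, 0, 0], -0.12],
    [0.025, [0, 0, 0], -0.12],
    [0.025, [0, 0, 0], -0.11],
    [0.025, [0, 0, 0], 0],
    [0.025, [0, 0, 0], 0],
  ],
)

```text
clock: 20.82
position: [0.5027, -0.3193, 0.1085]
ee_rot: [0.284, -0.285, 0.648, -0.647]
contact_force: [-5.7, 2.9, 7.8]
width: 0.0328
```

```bash
python3 - <<'E'
from h import *
s=manip.get_state();print(s['clock'],s['qpos'][0]-s['qpos'][5],s['contact_force'],s['moment'],s['position'],s['width'])
E
```

```text
20.825 -0.7434985143120169 [-5.65348545  2.92304725  7.83361809] [ 0.44806735  0.97045367 -0.08174556] [ 0.50273499 -0.31931012  0.10852616] 0.032774919829769274
```

Turned 0.59. Back to the tab for the draw test.

>>> jog_arm(
  targets=[
    [0.06, [0, 0, 0], 0],
    [0.06, [0, 0, 0], 0],
    [0.06, [0, 0, 0.03], 0],
    [0.06, [0, 0, 0.024], 0.15],
    [0.045, [0.005, 0.0365, 0], 0.15],
    [0.045, [0.005, 0.037, 0], 0.15],
    [0.045, [0.005, 0.035, -0.03], 0.14],
    [0.045, [0, 0, -0.03], 0],
    [0.045, [0, 0, -0.01], 0],
    [0.045, [0, 0, 0], 0],
  ],
)

```text
clock: 22.08
position: [0.5195, -0.212, 0.0911]
ee_rot: [0.46, -0.46, 0.537, -0.537]
contact_force: [0.3, -0.7, 0.3]
width: 0.0451
```

```bash
python3 - <<'E'
from h import *
s=manip.get_state();print(s['clock'],s['qpos'][0]-s['qpos'][5],s['contact_force'],s['moment'],s['position'],s['width'])
im,_=get_image('wrist');save('k4',im)
E
```

```text
22.075 -0.15336376048518718 [ 0.33053673 -0.72963385  0.26707338] [0.03196432 0.03103428 0.01321555] [ 0.51949042 -0.21196013  0.09109874] 0.045146608227416646
```

View pics/k4.png

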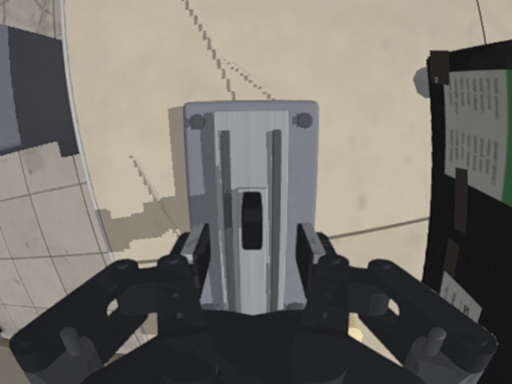

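>>> jog_arm(
  targets=[
    [0.045, [0.0002, 0.0015, -0.025], 0.01],
    [0.045, [0, 0, -0.015], 0],
    [0.045, [0, 0, 0], 0],
    [0.02, [0, 0, 0], 0],
    [0.005, [0, 0, 0], 0],
    [0.005, [0, 0, 0], 0],
    [0.005, [0, 0, 0], 0],
  ],
  force=40,
)

```text
clock: 23.0
position: [0.5197, -0.2104, 0.0517]
ee_rot: [-0.463, 0.463, -0.534, 0.535]
contact_force: [0.3, -1.2, 1.0]
width: 0.0117
```

>>> jog_arm(
  targets=[
    [0.005, [0.0002, 0.0012, 0], 0],
    [0.005, [0.0002, 0.0012, 0], 0],
    [0.005, [0.0002, 0.0012, 0], 0],
  ],
)

```text
clock: 23.38
position: [0.5197, -0.2096, 0.0517]
ee_rot: [-0.462, 0.465, -0.532, 0.535]
contact_force: [-4.1, -10.2, 0.1]
width: 0.0109
```

>>> jog_arm(
  targets=[
    [0.005, [0.0002, 0.0012, 0], 0],
  ],
)

```text
clock: 23.5
position: [0.5199, -0.2085, 0.0517]
ee_rot: [-0.462, 0.465, -0.532, 0.535]
contact_force: [-3.6, -10.6, 0.2]
width: 0.011
```

>>> jog_arm(
  targets=[
    [0.005, [0.0002, 0.0012, 0], 0],
  ],
)

```text
clock: 23.62
position: [0.5202, -0.2074, 0.0517]
ee_rot: [-0.462, 0.465, -0.532, 0.536]
contact_force: [-2.9, -10.4, 0.8]
width: 0.0119
```

>>> jog_arm(
  targets=[
    [0.005, [0.0002, 0.0012, 0], 0],
  ],
)

```text
clock: 23.75
position: [0.5205, -0.2063, 0.0518]
ee_rot: [-0.462, 0.465, -0.532, 0.536]
contact_force: [-2.7, -11.2, 0.0]
width: 0.0116
```

>>> jog_arm(
  targets=[
    [0.005, [0.0002, 0.0012, 0], 0],
  ],
)

```text
clock: 23.88
position: [0.5208, -0.2052, 0.0518]
ee_rot: [-0.462, 0.465, -0.532, 0.536]
contact_force: [-2.7, -10.2, -0.1]
width: 0.0114
```

>>> jog_arm(
  targets=[
    [0.005, [0.0002, 0.0012, 0], 0],
  ],
)

```text
clock: 24.0
position: [0.5211, -0.204, 0.0519]
ee_rot: [-0.462, 0.465, -0.532, 0.536]
contact_force: [-3.6, -10.3, -0.6]
width: 0.0112
```

>>> jog_arm(
  targets=[
    [0.045, [0, 0, 0], 0],
    [0.045, [0, 0, 0], 0],
    [0.045, [0, 0, 0.05], 0],
    [0.06, [0, 0, 0.06], 0],
    [0.06, [-0.0055, -0.038, 0], 0],
    [0.06, [-0.006, -0.039, 0], 0],
    [0.06, [-0.006, -0.0385, 0], 0],
    [0.06, [0, 0, 0], 0],
    [0.06, [0, 0, 0], 0],
  ],
)

```text
clock: 25.12
position: [0.5033, -0.315, 0.1609]
ee_rot: [0.463, -0.463, 0.535, -0.534]
contact_force: [0.1, -0.0, -0.3]
width: 0.0599
```

```bash
python3 - <<'E'
from h import *
s=manip.get_state();print(s['clock'],s['qpos'][0]-s['qpos'][5],s['contact_force'],s['moment'],s['position'],s['width'])
im,_=get_image('wrist');save('k5',im)
E
```

```text
25.125 -0.14271658211376004 [ 0.10210695 -0.03323368 -0.32859518] [ 0.01540821 -0.00181383  0.00204174] [ 0.50329324 -0.31501869  0.16093973] 0.05988473886074809
```

View pics/k5.png

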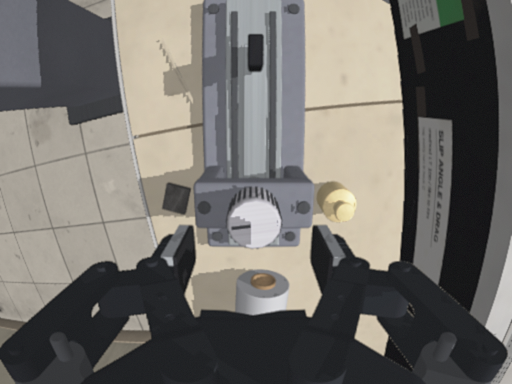

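>>> jog_arm(
  targets=[
    [0.06, [0.0005, -0.003, -0.025], 0],
    [0.06, [0, 0, -0.025], 0],
    [0.06, [0, 0, -0.004], 0],
    [0.03, [0, 0, 0], 0],
    [0.025, [0, 0, 0], 0],
    [0.025, [0, 0, 0], 0],
    [0.025, [0, 0, 0], 0],
  ],
  force=50,
)

```text
clock: 26.05
position: [0.5034, -0.3185, 0.1085]
ee_rot: [0.463, -0.463, 0.535, -0.534]
contact_force: [-3.4, 2.1, 6.0]
width: 0.0327
```

```bash
python3 - <<'E'
from h import *
s=manip.get_state();print(s['clock'],s['qpos'][0]-s['qpos'][5],s['contact_force'],s['moment'],s['position'],s['width'])
E
```

```text
26.05 -0.14271974234514773 [-3.39650446  2.06639222  5.97627348] [0.33391546 0.68255668 0.14403328] [ 0.50341478 -0.31851974  0.10853823] 0.032717716313851675
```

>>> jog_arm(
  targets=[
    [0.025, [0, 0, 0], 0.06],
    [0.025, [0, 0, 0], 0.06],
    [0.025, [0, 0, 0], 0.06],
    [0.025, [0, 0, 0], 0.02],
    [0.025, [0, 0, 0], 0],
    [0.025, [0, 0, 0], 0],
  ],
)

```text
clock: 26.8
position: [0.5034, -0.3186, 0.1086]
ee_rot: [-0.514, 0.514, -0.486, 0.485]
contact_force: [-4.1, 3.1, 6.8]
width: 0.0332
```

```bash
python3 - <<'E'
from h import *
s=manip.get_state();print(s['clock'],s['qpos'][0]-s['qpos'][5],s['contact_force'],s['moment'],s['position'],s['width'])
im,_=get_image('wrist');save('k6',im)
E
```

```text
26.8 0.057145635452002574 [-4.14728837  3.13995201  6.81383752] [0.41855052 0.74920225 0.11110765] [ 0.5034109  -0.31855477  0.10855605] 0.033162572850186756
```

>>> jog_arm(
  targets=[
    [0.06, [0, 0, 0], 0],
    [0.06, [0, 0, 0], 0],
    [0.06, [0, 0, 0.03], 0],
    [0.06, [0, 0, 0.024], -0.1],
    [0.045, [0.0055, 0.038, 0], -0.1],
    [0.045, [0.006, 0.038, 0], 0],
    [0.045, [0.005, 0.0385, -0.03], 0],
    [0.045, [0, 0, -0.03], 0],
    [0.045, [0, 0, -0.01], 0],
    [0.045, [0, 0, 0], 0],
  ],
)

```text
clock: 28.1
position: [0.5207, -0.2049, 0.0911]
ee_rot: [0.463, -0.463, 0.535, -0.534]
contact_force: [-0.1, -1.2, 0.3]
width: 0.0448
```

```bash
python3 - <<'E'
from h import *
s=manip.get_state();print(s['clock'],s['qpos'][0]-s['qpos'][5],s['contact_force'],s['moment'],s['position'],s['width'])
im,_=get_image('wrist');save('k7',im)
E
```

```text
28.1 -0.1434757247660356 [-0.1473947  -1.16089783  0.2757627 ] [-0.01347283  0.01235523  0.04212588] [ 0.52069884 -0.20491858  0.09106364] 0.04478099496608094
```

View pics/k7.png

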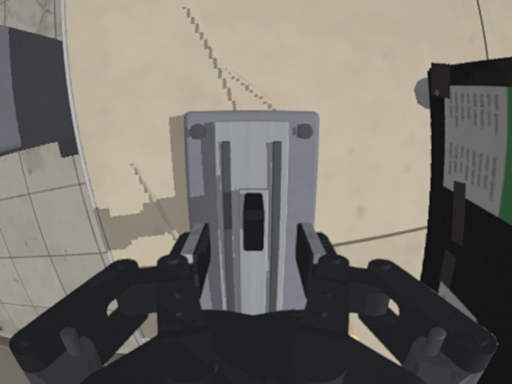

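>>> jog_arm(
  targets=[
    [0.045, [0.0002, 0.0008, -0.025], 0],
    [0.045, [0, 0, -0.015], 0],
    [0.045, [0, 0, 0], 0],
    [0.02, [0, 0, 0], 0],
    [0.005, [0, 0, 0], 0],
    [0.005, [0, 0, 0], 0],
    [0.005, [0, 0, 0], 0],
  ],
  force=40,
)

```text
clock: 29.02
position: [0.5212, -0.2041, 0.0518]
ee_rot: [-0.463, 0.463, -0.534, 0.535]
contact_force: [0.6, -1.5, -0.0]
width: 0.0115
```

>>> jog_arm(
  targets=[
    [0.005, [0.0002, 0.0012, 0], 0],
    [0.005, [0.0002, 0.0012, 0], 0],
    [0.005, [0.0002, 0.0012, 0], 0],
  ],
)

```text
clock: 29.4
position: [0.5213, -0.2025, 0.0517]
ee_rot: [-0.462, 0.464, -0.533, 0.535]
contact_force: [-2.0, -9.3, 0.6]
width: 0.0115
```

>>> jog_arm(
  targets=[
    [0.005, [0.0002, 0.0012, 0], 0],
  ],
)

```text
clock: 29.52
position: [0.5215, -0.2014, 0.0517]
ee_rot: [-0.462, 0.464, -0.533, 0.535]
contact_force: [-1.8, -8.2, 0.3]
width: 0.0113
```

>>> jog_arm(
  targets=[
    [0.005, [0.0002, 0.0012, 0], 0],
  ],
)

```text
clock: 29.65
position: [0.5218, -0.2002, 0.0517]
ee_rot: [-0.462, 0.464, -0.533, 0.535]
contact_force: [-1.3, -8.6, 0.4]
width: 0.011
```

>>> jog_arm(
  targets=[
    [0.005, [0.0002, 0.0012, 0], 0],
  ],
)

```text
clock: 29.78
position: [0.522, -0.1991, 0.0517]
ee_rot: [-0.462, 0.464, -0.533, 0.535]
contact_force: [-2.0, -7.1, 0.6]
width: 0.0115
```

>>> jog_arm(
  targets=[
    [0.005, [0.0002, 0.0012, 0], 0],
  ],
)

```text
clock: 29.9
position: [0.5223, -0.1979, 0.0517]
ee_rot: [-0.463, 0.464, -0.533, 0.535]
contact_force: [-1.2, -8.7, -0.3]
width: 0.0112
```

>>> jog_arm(
  targets=[
    [0.005, [0.0002, 0.0012, 0], 0],
  ],
)

```text
clock: 30.02
position: [0.5225, -0.1967, 0.0517]
ee_rot: [-0.463, 0.464, -0.533, 0.535]
contact_force: [-1.8, -8.7, -0.1]
width: 0.0115
```

>>> jog_arm(
  targets=[
    [0.005, [0.0002, 0.0012, 0], 0],
  ],
)

```text
clock: 30.15
position: [0.5227, -0.1955, 0.0517]
ee_rot: [-0.463, 0.464, -0.533, 0.535]
contact_force: [-0.6, -8.7, -0.2]
width: 0.011
```

```bash
python3 - <<'E'
from h import *
s=manip.get_state();print(s['clock'],s['contact_force'],s['qd'],s['position'])
E
```

```text
30.15 [-0.63408492 -8.73618129 -0.20637327] [ 0.01804272 -0.00248949  0.00188866 -0.00047329 -0.00164064  0.01642873] [ 0.52271217 -0.19550601  0.05173322]
```

>>> jog_arm(
  targets=[
    [0.005, [0, -0.001, 0], 0],
    [0.005, [0, 0, 0], 0],
    [0.045, [0, 0, 0], 0],
    [0.045, [0, 0, 0], 0],
    [0.045, [0, 0, 0], 0],
    [0.045, [0, 0, 0.05], 0],
    [0.045, [0, 0, 0.06], 0],
    [0.045, [-0.03, 0.05, 0.03], 0],
    [0.045, [-0.03, 0.05, 0.02], 0],
    [0.045, [0, 0, 0], 0],
  ],
)

```text
clock: 31.4
position: [0.462, -0.0933, 0.2116]
ee_rot: [-0.464, 0.463, -0.533, 0.534]
contact_force: [-0.5, -0.4, 0.2]
width: 0.0449
```

```bash
python3 look2.py fin; python3 look.py w9
```

```text
31.4 [ 0.462  -0.0933  0.2116] [-0.5331 -0.4247  0.2097] [-0.0325 -0.006   0.0718] 0.04492990268713293
scene blade [223.7, 229.3] 0.84 [ 0.5265 -0.1875  0.022 ]
scene blade_tip [269.4, 280.6] 0.88 [ 0.5008 -0.3428  0.022 ]
scene foot_axis [260.6, 271.9] 0.77 [ 0.5185 -0.3021  0.    ]
scene grip_face_a [227.1, 308.7] 0.61 [ 0.4197 -0.3283  0.    ]
scene film_roll [323.2, 341.8] 0.72 [ 0.4903 -0.4765  0.    ]
side blade [243.8, 218.3] 0.78 [ 0.5243 -0.187   0.022 ]
side foot_axis [289.8, 197.8] 0.7 [ 0.5246 -0.3296  0.    ]
side film_roll [342.8, 185.3] 0.62 [ 0.4798 -0.4745  0.    ]
32.1 [ 0.4639 -0.0964  0.2098] [-0.3518  0.1506  1.7728 -0.      1.2184 -0.2086] [ 0.5846  0.6687 -0.8135]
bed [304.2, 312.9] 0.78 [ 0.5077 -0.3169  0.    ]
weight_200 [356.1, 320.4] 0.8 [ 0.5871 -0.3516  0.    ]
film_roll [355.3, 323.1] 0.59 [ 0.586  -0.3571  0.    ]
```

View pics/finscene.png

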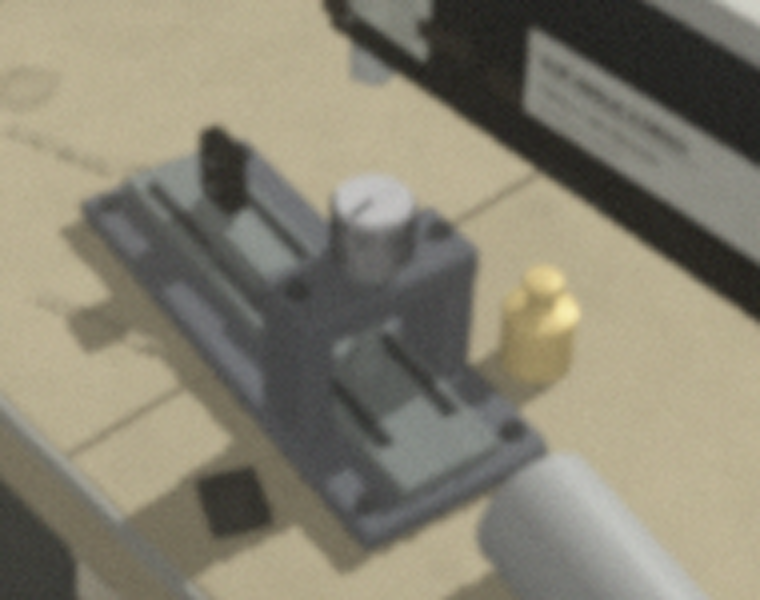

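View pics/w9.png

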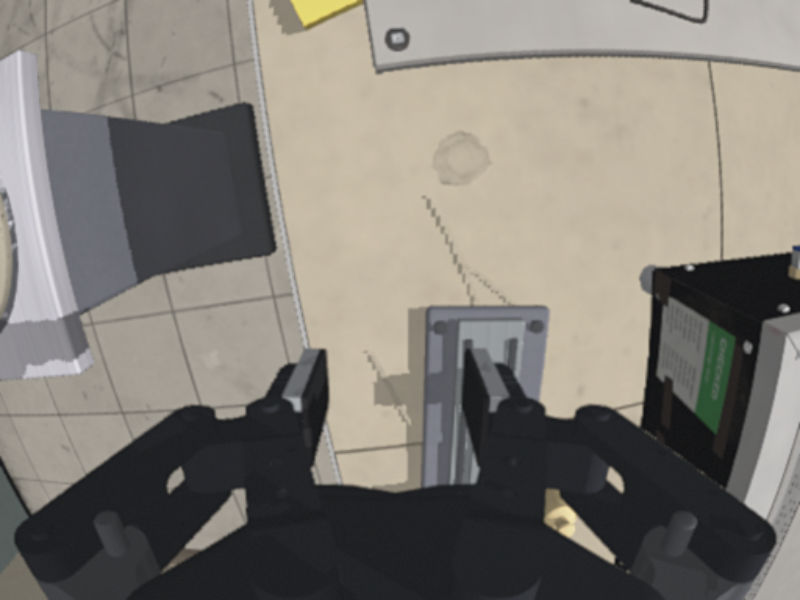

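```bash
python3 - <<'E'
from h import *
np.set_printoptions(precision=4,suppress=True)
for c in ['scene','side']:
    im,d=get_image(c);m=camera_model(c);K=np.array(m['mtx']);T=np.array(m['world_from_camera'])
    v,u=np.mgrid[:384,:512];x=(u-K[0,2])/K[0,0];y=(v-K[1,2])/K[1,1]
    def tab(d,y0):
        p=np.stack([x*d,-y*d,-d],-1)[d>0]@T[:3,:3].T+T[:3,3]
        b=p[(abs(p[:,0]-.525)<.04)&(abs(p[:,1]-y0)<.05)&(p[:,2]>.045)&(p[:,2]<.075)]
        return len(b),b.mean(0),b.min(0),b.max(0)
    print(c,'start',tab(np.load(c+'_d.npy'),-.147));print(c,'now',tab(d,-.195))
E
```

```text
scene start (131, array([ 0.5247, -0.1525,  0.0585]), array([ 0.5187, -0.164 ,  0.0452]), array([ 0.5342, -0.1353,  0.0678]))
scene now (144, array([ 0.5193, -0.2011,  0.0588]), array([ 0.5135, -0.2118,  0.0453]), array([ 0.5278, -0.1834,  0.0675]))
side start (94, array([ 0.5274, -0.146 ,  0.06  ]), array([ 0.5222, -0.1596,  0.0451]), array([ 0.536 , -0.134 ,  0.0678]))
side now (97, array([ 0.5223, -0.1944,  0.0596]), array([ 0.5171, -0.2073,  0.0457]), array([ 0.5319, -0.1823,  0.0674]))
```

```bash
python3 - <<'E'
from h import *
print(manip.get_state()['clock']);print(sign_off())
E
```

```text
32.65
the job is handed in; nothing more can be done
None
```

I handed the job in at 32.7 s of the 72 s allowed. The blade is let go under the foot, and the last draw took about 8 N. `sign_off` reports no verdict, so the result is my own reading.

**What I did**
- I slid the blade about 62 mm in by its tab, so its tip stood about 35 mm past the screw axis.
- I turned the knob clockwise 2.2 rad, and a draw showed the foot still clear.
- A further 0.59 rad gave a draw of about 10.5 N, roughly 8 N on the foot, which was too tight.
- I backed the knob off 0.2 rad and drew the blade about 9 mm at 9–10 mm/s.

**What the last checks showed**
- **Draw force:** it read about 8.6 N along the track, less an offset of 0.5–1 N. That puts the foot force at about 6 N, with sensor noise of about 1 N.
- **Blade position:** depth in both fixed cameras puts the tip about 21 mm past the screw axis. It was let go with the gripper clear above.
- **Bystanders:** the final pictures show the weight, the serrated plate and the film roll where they stood.

**What disagreed**
- The trained network placed the tab and tip up to 9 mm away from the depth measurement. I went with depth, which matched the arm's own position.
- In the last wrist picture the network also reported the film roll at the weight's position, a false find.

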